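# Close the filter box and reset the transmitter with the bar switch

### The arm

A 6-joint arm with a two-finger parallel gripper is mounted at the origin on the work surface. World frame = base frame: x ahead of the robot, y to its left, z up, the work surface at z = 0. Lengths are in mm, angles in rad, forces in N, time in s.
With the tool pointing down it reaches from about 350 to 775 mm from the base axis. Payload 5.5 kg.
Tool frame: the origin (TCP) lies at the very end of the fingers, on their centre line; the grasp point (between the pads) lies 19 mm behind it (arm.hold_point_z is the distance from the TCP to the grasp point, in mm); z points along the fingers, y is the line along which they close (so a half turn about z gives the same grasp; the last joint's range is limited). The gripper opens to 85 mm and grips with 20 to 120 N. Pads are 22 mm wide; open, the fingers measure 114 mm over their backs; the gripper's body (76 mm by 85 mm) begins 54 mm behind the grasp point. The pads swing forward as they close: fully open they stand 13 mm farther back than shut.
Start: joints at [-1.29, 0.313, 0.046, 1.304, 0, 1.431], TCP at [234.883, -524.883, 231.323] pointing down, gripper open.
Joint ranges: [-2.76, 2.76], [-0.86, 1.69], [-1.03, 1.26], [-2.2, 2.34], [-1.47, 1.5], [-3.14, 3.14]. Speed limits (rad/s): [2.57, 2.57, 3.14, 3.14, 3.14, 3.14].

### API

Orientations are given as a unit quaternion [x, y, z, w].
In Python, from rig import arm gives the robot as it stands.
- The arm moves only by the tool step_arm, never from a script. Its argument "plan" is one flat list of numbers, 7 for each row, row after row: the shift along the tool's x, y, z in units of 0.4 m (1.0 is 0.4 m), then the turn, a rotation vector about the tool's x, y, z in units of 360 degrees (1.0 is 360 degrees), then the closure, from 0 (fully open) to 1 (shut). In form: [tx, ty, tz, ax, ay, az, gripper, tx, ty, tz, ax, ay, az, gripper, ...]. A call has 1 to 20 rows; each row is the pose to reach, as a shift and turn from the pose commanded when the call began, along the tool's axes at that moment, turning the shorter way round; what a row does not reach only later rows make up. A row lasts 1/10 s, in which the tool goes at most 50 mm and 8.59 degrees, less where a joint would pass 70% of its speed; a pose out of reach is approached as far as the arm can. A call with a number of a shift or a turn outside -1 to 1 is refused whole. A call with a gripper value outside its range is refused whole. The fingers move at their own pace and stop on an object; "squeeze" is the grip in N (left out, the last holds). Time passes only in rows, so rows that repeat a pose let the fingers close. It gives the time, the measured TCP pose, the force, the opening and the grip force at its end, in the units of the state.
- arm.get_state(): the state, without advancing time (a new reading comes with each control period).
- arm.capture(name): name is "scene" or "side" or "wrist"; returns (picture, depth): 400x640x3 uint8, red, green, blue; 400x640 float32, mm along the optical axis (not along the pixel's ray), 0 where there is no reading.
- arm.camera_params(name): a dict with "mtx" (3x3 intrinsics, pixels), "k1" (the pictures are not rectified: a ray, as slopes to the right and down, at radius r is drawn at 1 + k1 r^2 times it, then the intrinsics apply), "R" (3x3) and "t" (3): a world point X has camera coordinates R X + t. Camera axes: x right, y down, z forward; pixel columns grow to the right and rows downward; lengths in mm; the calibration is good to about 2 mm. A picture is of the moment at which its call begins: read the wrist's pose just before it. camera_params takes no time and is no camera call; for the wrist camera it gives the pose at the moment of the call.
- arm.job_done(): hands the job in; it is judged then, once.
The state is a dict: "time": time; "joints": joint angles; "dq": joint speeds; "tau": joint torques, N m; "position": TCP position; "tcp_rot": TCP orientation; "wrist_force": force on the tool from outside, world axes, zero at the start; "wrist_torque": the same for the moment, N m; "width": finger opening in mm; "grip_force": force on a finger pad.
Only numpy, scipy, OpenCV 4.12 (cv2) and the standard library are available. Lean on these libraries where they do the work, as an engineer would, in place of code of your own. Each camera call takes 0.05 s, during which the arm holds its last target. There are 200 camera calls.

### The job

Put the loose aluminium cover on the filter box, its two cut corners over the box's two cut corners, lowering it gently until it sits fully down, and let go of it. Then reset the transmitter: press the long black bar switch under the lamp tube at its middle, all the way in with both ends going in evenly, hold it for about a second and let it spring back. Leave the glass insulator and the two fuse holders where they stand.

Things in the scene. Friction and masses are not known exactly. Their poses are not given: they have to be found in the camera images.
- cover: Loose aluminium cover, 0.3 kg, about 146 (its x) x 96 mm (y), two corners cut at 45 degrees at its +x end. Origin: centre of its underside (skirt's lower edge), z up. Flaring skirt 11 mm deep; top plate 11 to 15 mm up. Black central fin: 70 mm along x, 16 mm thick along y, from 15 to 45 mm up. Starts on the worktop. Seated, its origin is 43 mm above the box's origin, with the same x direction.
- box: Fixed aluminium filter box, 150 (its x) x 100 (y) x 40 mm, with a dark plug on top, 132 x 82 mm, 14 mm high (top at 54 mm). Both have two corners cut at 45 degrees at the +x end (24 mm, 19 mm). Origin: centre of its underside. The cover's skirt goes round the plug with 2 mm play each side (4 mm on entering) and rests on the plug's top; turned half round it does not go on. May be left or right.
- cover_cut_end (a point): Point on the cover at its cut-corner end: 66 mm along x from its origin, 11 mm up.
- box_cut_end (a point): Point on the box at its cut-corner end: 66 mm along x from its origin, 54 mm up (top of the plug). cover_cut_end lies on it when the cover is seated.
- console: Fixed grey reset console; its 130 x 230 mm face is tilted 30 degrees, sloping down to its -x (robot side). Origin: on the worktop under the face's middle, which is 80 mm up. A white lamp tube, 18 mm thick, 248 mm long along y, is above the origin at 245 mm, on posts at y = +-124 mm: an upright tool does not fit. Lean it about 30 degrees, tips pointing along the console's (+0.5, 0, -0.87).
- bar_mid (a point): Middle of the pressing face of the bar switch, a black bar 180 mm long (y), 30 mm wide, 12 mm thick; moves with the bar. z: out of the face, 30 degrees from vertical, leaning to the console's -x; press along -z. At rest it is about 29 mm out from the sloping console face.
- bar_left (a point): End of the bar's face on its +y side, 88 mm from bar_mid.
- bar_right (a point): End of the bar's face on its -y side, 88 mm from bar_mid.
- bar_swing (a joint): How far the bar is pressed, rad: 0 at rest, 0.2 fully in (stop). The bar is carried on arms 50 mm long, hinged behind it, so its middle moves 10 mm. Spring: about 2.6 N to start, about 9 N fully in; it returns when let go.
- bar_rock (a joint): Unevenness of the bar, rad: 0 when both ends are level, positive when the +y end is higher, range +-0.08. A spring of 8 N m/rad holds it level, so 10 N pressed 20 mm off the middle tips it 0.025.
- insulator: Bystander: squat green glass insulator, 80 mm across, 60 mm high, loose, 0.35 kg. Origin: centre of its underside.
- fuse_a: Bystander: white ceramic fuse holder, 90 x 34 x 44 mm, loose, 0.2 kg. Origin: centre of its underside.
- fuse_b: Bystander: second fuse holder like the first. Origin: centre of its underside.
There are look-alikes about, which are no part of the job. What is shaped like the cover but orange or yellow is not meant. Leave any turquoise look-alike of the box alone.

How it is judged (in metres and radians):
On the way, in this order (a step that is already met when the one before it is completed fails the run):
1. the cover sits fully down on the box, cut corners matched, and is let go (z of cover in the frame of box between 0.04 and 0.0465 m and horizontal distance between cover and box below 0.006 m and horizontal distance between cover_cut_end and box_cut_end below 0.01 m and angle between cover's own z axis and vertical below 0.06 rad and contact force between the fingers and cover below 0.1 N and linear speed of cover below 0.02 m/s), for 0.2 s.
2. with the cover on, the bar is pressed fully in with its ends even (joint bar_swing above 0.165, bar_rock within 0.03), for 0.5 s (z of cover in the frame of box between 0.04 and 0.0465 m and horizontal distance between cover and box below 0.006 m and horizontal distance between cover_cut_end and box_cut_end below 0.01 m and angle between cover's own z axis and vertical below 0.06 rad and value of joint bar_swing above 0.165 rad and value of joint bar_rock between -0.03 and 0.03 rad), for 0.5 s.
At the end, for the whole second after the job is handed in: The cover rests at rest and released on the filter box with its cut corners over the box's cut corners (origin 40 to 46.5 mm above the box's origin, within 6 mm sideways, cut-end points within 10 mm, level within 0.06 rad), and the bar switch has been pressed and is back out (bar_swing below 0.03) (z of cover in the frame of box between 0.04 and 0.0465 m and horizontal distance between cover and box below 0.006 m and horizontal distance between cover_cut_end and box_cut_end below 0.01 m and angle between cover's own z axis and vertical below 0.06 rad and value of joint bar_swing below 0.03 rad and linear speed of cover below 0.02 m/s); the robot touches nothing.
It fails at once if the glass insulator is moved more than 30 mm or tipped (distance of insulator from where it was at the start of the episode above 0.03 m or angle between insulator's own z axis and vertical above 0.4 rad).
It fails at once if the first fuse holder is moved more than 30 mm or tipped (distance of fuse_a from where it was at the start of the episode above 0.03 m or angle between fuse_a's own z axis and vertical above 0.4 rad).
It fails at once if the second fuse holder is moved more than 30 mm or tipped (distance of fuse_b from where it was at the start of the episode above 0.03 m or angle between fuse_b's own z axis and vertical above 0.4 rad).
It fails at once if the bar is pressed askew (bar_rock beyond 0.06, its ends more than 10 mm out of level) (not (value of joint bar_rock between -0.06 and 0.06 rad)).
It fails at once if the cover is dropped or slammed onto the box (faster than 0.5 m/s within 25 mm of its seat) (linear speed of cover above 0.5 m/s and horizontal distance between cover and box below 0.03 m and z of cover in the frame of box below 0.068 m).
It also fails if it takes over 54 s, if anything falls off the work surface, if the arm or the gripper's body presses on something with over 40 N, if the wrist force passes 120 N, or if a joint passes its speed limit or range.

## Working session

There is one attempt and no reset: what is moved stays moved. The work goes in short steps, Python scripts to look and compute and a tool call to move; the robot and the scene stay as the last step left them, time stands still between calls to the robot, and variables do not carry over. Pictures are saved under pics/ and viewed, at most 10 in all, crops included, and the job is handed in when it is done.

Besides the shell and the picture viewer there is one more tool, called after "Request:" as name(argument=value, ...) on one line, values as JSON. step_arm: Moves the arm, as the interface text tells. Shifts and turns lie within -1 to 1; 1 stands for 0.4 m of shift or 360 degrees of turn. Its arguments: {"type":"object","properties":{"plan":{"type":"array"},"squeeze":{"type":"number"}},"required":["plan"]}

```bash
ls; mkdir -p pics; python3 - <<'E'
from rig import arm
import cv2, numpy as np
for n in("scene","side"):
    im,d=arm.capture(n); cv2.imwrite(f"pics/{n}0.png",im[:,:,::-1]); np.savez(f"{n}0.npz",im=im,d=d)
    p=arm.camera_params(n); print(n,p)
print(arm.get_state())
E
```

```text
pics
scene {'mtx': array([[375.91133714,   0.        , 316.45735359],
       [  0.        , 375.91133714, 199.12393729],
       [  0.        ,   0.        ,   1.        ]]), 'k1': 0.013197068768680735, 'R': array([[ 0.06101557,  0.99802574,  0.01489027],
       [ 0.6507627 , -0.0284649 , -0.75874742],
       [-0.75682561,  0.05598544, -0.65121473]]), 't': array([  10.66242769, -221.03420888, 1444.11910591])}
side {'mtx': array([[434.71258329,   0.        , 310.54122781],
       [  0.        , 434.71258329, 197.19393095],
       [  0.        ,   0.        ,   1.        ]]), 'k1': -0.004598666006540018, 'R': array([[-0.98772411, -0.15603474,  0.00736565],
       [-0.12156438,  0.73819891, -0.66353935],
       [ 0.09809788, -0.65628921, -0.74810513]]), 't': array([ 452.88235604,  181.22550567, 1353.02669167])}
{'time': 0.1, 'joints': array([-1.28959654e+00,  3.13949034e-01,  4.51174448e-02,  1.30359834e+00,
       -1.00018157e-07,  1.43119035e+00]), 'dq': array([-0.00091929,  0.00150265,  0.00343215,  0.00035637, -0.0002594 ,
        0.00013881]), 'tau': array([ 3.30926072e-03, -4.81728423e+01,  2.99242866e+01,  1.28459092e-02,
       -6.31689431e-05, -1.13777139e-05]), 'position': array([ 234.74936139, -524.41339864,  230.49469899]), 'tcp_rot': array([ 9.77946524e-01,  2.08853846e-01, -5.78287359e-05, -8.14753633e-04]), 'wrist_force': array([-0.03216369,  0.54959939,  0.3713218 ]), 'wrist_torque': array([-0.00647198,  0.00703833,  0.03583269]), 'grip_force': 0.0, 'width': 85.74265769428149}
```

View pics/scene0.png

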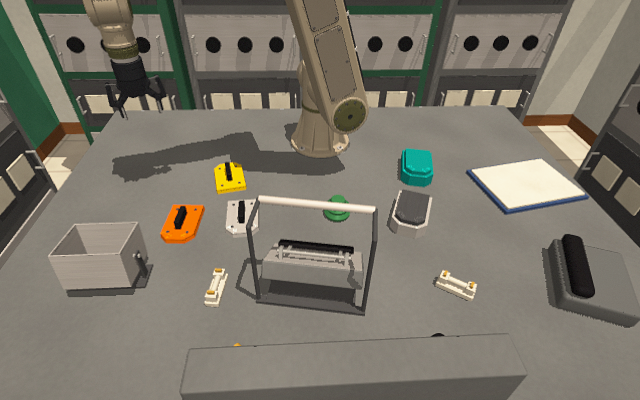

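View pics/side0.png

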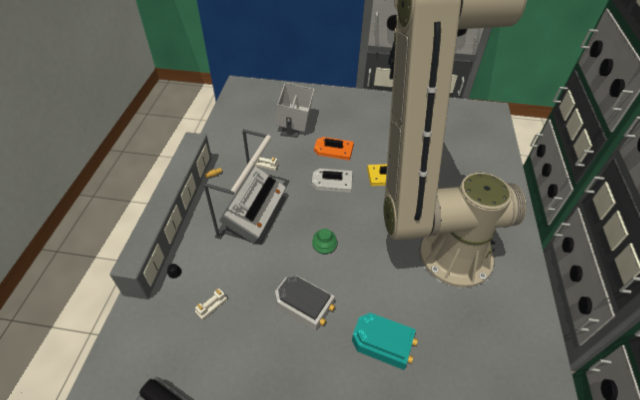

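Scene picture: candidates for the cover are orange (183,222), yellow (230,178) and bare aluminium (241,217), and I choose the aluminium one. For the box they are turquoise (417,167) and aluminium with a dark plug (411,212), and I choose the latter. The insulator is at (337,208), the fuses at (216,287) and (456,284), and the console at (312,260). In the side picture the cover is at (333,180) and the box at (305,300), both with cut ends to the left (world +x).

```bash
cat > h.py <<'E'
import numpy as np, cv2
from scipy.spatial.transform import Rotation as Ro
def cloud(d,p):
    K=p["mtx"]; v,u=np.mgrid[0:400,0:640]
    x=(u-K[0,2])/K[0,0]; y=(v-K[1,2])/K[1,1]
    r2=x*x+y*y
    for _ in range(4): s=1+p["k1"]*r2; r2=(x*x+y*y)/s**2
    X=np.dstack([x/s*d,y/s*d,d]); W=(X-p["t"])@p["R"]
    W[d<=0]=np.nan; return W
def rect(P):
    c,(w,h),a=cv2.minAreaRect(P.astype(np.float32)); return np.round(c,1),round(w,1),round(h,1),round(a,2)
E
python3 - <<'E'
from rig import arm
from h import *
reg={"scene":dict(cover=(241,217,30,30),box=(411,212,32,32),ins=(337,208,20,20),fa=(216,287,22,28),fb=(456,284,28,20)),
"side":dict(cover=(333,180,30,22),box=(305,300,38,36),ins=(324,241,18,18),fa=(266,162,15,10),fb=(211,304,22,20))}
for n in reg:
    z=np.load(n+"0.npz"); W=cloud(z["d"],arm.camera_params(n)); im=z["im"]
    hsv=cv2.cvtColor(im,cv2.COLOR_RGB2HSV)
    T=W[(abs(W[...,2])<8)&(abs(W[...,0]-450)<150)&(abs(W[...,1])<300)]; print(n,"table z",np.median(T[:,2]))
    for k,(u,v,a,b) in reg[n].items():
        S=W[v-b:v+b,u-a:u+a].reshape(-1,3); S=S[S[:,2]>6]
        S2=S[S[:,2]<100]
        print(n,k,"top",np.percentile(S2[:,2],[50,90,98]).round(1),rect(S2[:,:2]))
        if k=="cover":
            print("  fin",rect(S2[S2[:,2]>40][:,:2]),"plate z",np.median(S2[(S2[:,2]>8)&(S2[:,2]<22)][:,2]))
        if k=="box":
            P=S2[S2[:,2]>48]; print("  plug",rect(P[:,:2]),np.median(P[:,2]))
    # tube / bar
    P=W[(W[...,2]>236)&(W[...,2]<265)&(W[...,0]>480)&(W[...,0]<900)&(abs(W[...,1])<350)]
    print("tube",len(P),rect(P[:,:2]),np.percentile(P[:,2],[2,50,98]).round(1))
    v=hsv[...,2]<50
    m=v&(W[...,2]>75)&(W[...,2]<140)&(W[...,0]>450)&(W[...,0]<900)&(abs(W[...,1])<200)
    P=W[m]; print("bar",len(P),rect(P[:,:2]),np.percentile(P[:,2],[2,25,50,75,98]).round(1))
im=np.load("scene0.npz")["im"]; 
a=cv2.resize(im[180:250,200:300],(400,280),interpolation=2)
b=cv2.resize(np.load("side0.npz")["im"][155:225,290:390],(400,280),interpolation=2)
cv2.imwrite("pics/crop.png",np.hstack([a,b])[:,:,::-1])
E
```

```text
scene table z 1.2526355446467778
scene cover top [16.2 36.3 47.2] (array([ 377.7, -267.6]), 239.3, 107.8, 15.56)
  fin (array([ 424.1, -255.7]), 69.5, 14.7, 4.52) plate z 15.958113958591666
scene box top [52.6 56.3 57.6] (array([384.3, 251.8]), 137.4, 279.7, 68.56)
  plug (array([443.7, 238.7]), 81.8, 137.9, 67.32) 55.08311922638511
scene ins top [28.7 61.9 63.7] (array([418.9,  23.2]), 74.9, 61.3, 83.52)
scene fa top [28.5 39.1 45.6] (array([ 674.7, -302.3]), 51.3, 88.8, 83.17)
scene fb top [25.  38.1 45.4] (array([698.3, 284.9]), 88.9, 32.4, 55.88)
tube 1322 (array([684.5, -63. ]), 257.8, 96.4, 79.13) [240.5 250.9 255.9]
bar 508 (array([671.9, -63.3]), 248.0, 120.7, 79.3) [ 97.2 103.7 106.6 108.9 112.4]
side table z -0.4812746614015204
side cover top [15.1 37.6 44.6] (array([ 407. , -274.7]), 203.7, 155.3, 66.12)
  fin (array([ 422.6, -253. ]), 65.0, 22.0, 0.28) plate z 14.502600700181837
side box top [51.7 55.6 57.4] (array([444.4, 215.4]), 175.8, 210.2, 5.24)
  plug (array([445. , 239.2]), 85.0, 134.2, 67.0) 53.48995202048705
side ins top [39.2 59.4 62.4] (array([411.9,  32.8]), 65.6, 77.4, 88.17)
side fa top [20.  37.1 43.5] (array([ 653.2, -259.2]), 88.4, 156.2, 27.18)
side fb top [28.1 38.3 43.8] (array([729.2, 281.7]), 98.8, 110.5, 65.26)
tube 609 (array([681.4, -60.9]), 262.1, 100.3, 80.32) [240.3 250.3 256.1]
bar 427 (array([731.4, -67.6]), 246.8, 253.5, 72.49) [ 89.6  98.8 102.3 105.6 112.9]
```

View pics/crop.png

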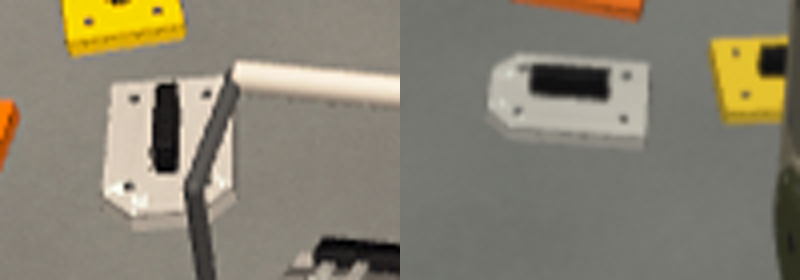

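The close crop confirms the choice: bare aluminium, black fin, cut corners at the world +x end. I'll go above it with the tool half-turned, because of the joint 6 range.

```bash
cat >> h.py <<'E'
def plan(s,p,yaw=None,R=None):
    R0=Ro.from_quat(s["tcp_rot"])
    if R is None: R=Ro.from_euler("z",yaw,degrees=True)*Ro.from_euler("x",180,degrees=True)
    print("plan",(R0.inv().apply(np.array(p)-s["position"])/400).round(4),((R0.inv()*R).as_rotvec(degrees=True)/360).round(4))
E
python3 - <<'E'
from rig import arm
from h import *
plan(arm.get_state(),[400,-254,200],183)
E
```

```text
plan [ 0.6532 -0.4482  0.0771] [-0.000e+00 -4.000e-04 -4.414e-01]
```

Request:
step_arm(plan=[0.653,-0.448,0.077,0,0,-0.441,0,0.653,-0.448,0.077,0,0,-0.441,0,0.653,-0.448,0.077,0,0,-0.441,0,0.653,-0.448,0.077,0,0,-0.441,0,0.653,-0.448,0.077,0,0,-0.441,0,0.653,-0.448,0.077,0,0,-0.441,0,0.653,-0.448,0.077,0,0,-0.441,0,0.653,-0.448,0.077,0,0,-0.441,0,0.653,-0.448,0.077,0,0,-0.441,0,0.653,-0.448,0.077,0,0,-0.441,0,0.653,-0.448,0.077,0,0,-0.441,0,0.653,-0.448,0.077,0,0,-0.441,0,0.653,-0.448,0.077,0,0,-0.441,0,0.653,-0.448,0.077,0,0,-0.441,0,0.653,-0.448,0.077,0,0,-0.441,0,0.653,-0.448,0.077,0,0,-0.441,0,0.653,-0.448,0.077,0,0,-0.441,0,0.653,-0.448,0.077,0,0,-0.441,0,0.653,-0.448,0.077,0,0,-0.441,0,0.653,-0.448,0.077,0,0,-0.441,0])

```text
time: 2.1
position: [399.9, -254.4, 200.1]
tcp_rot: [-0.025, 1.0, 0.0, -0.0]
wrist_force: [-0.4, 0.0, -0.2]
width: 85.4
grip_force: 0.0
```

```bash
python3 - <<'E'
from rig import arm
from h import *
s=arm.get_state(); print(s["joints"].round(2),s["position"],s["time"])
p=arm.camera_params("wrist"); im,d=arm.capture("wrist"); np.savez("w1.npz",im=im,d=d,**p)
cv2.imwrite("pics/w1.png",im[:,:,::-1]); W=cloud(d,p)
print("cam",-p["R"].T@p["t"])
P=W[(W[...,2]>38)&(W[...,2]<52)&(abs(W[...,0]-423)<60)&(abs(W[...,1]+254)<50)]
print("fin",rect(P[:,:2]),np.median(P[:,2]))
P=W[(W[...,2]>11)&(W[...,2]<22)&(abs(W[...,0]-423)<100)&(abs(W[...,1]+254)<75)]
print("plate",rect(P[:,:2]),np.median(P[:,2]))
E
```

```text
[-0.74  0.13 -0.26  1.18 -0.   -0.79] [ 399.85743204 -254.39107023  200.13261864] 2.1
cam [ 331.82718865 -257.20677314  343.52166263]
fin (array([ 422.1, -255.3]), 68.7, 15.5, 3.09) 45.36195336155843
plate (array([ 423. , -254.5]), 142.3, 90.5, 3.68) 15.585720692037032
```

View pics/w1.png

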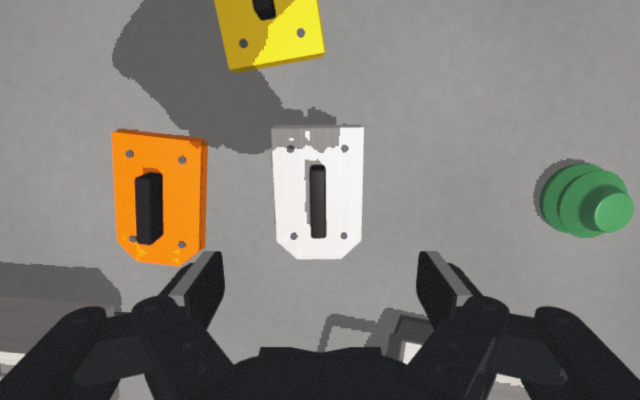

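The wrist view shows the aluminium cover at (318,190) with its cut end at the bottom (+x) and its fin at (318,200). Orange (160,197) and yellow (270,35) are well clear. Next I grasp the fin.

```bash
python3 - <<'E'
from rig import arm
from h import *
s=arm.get_state()
plan(s,[422.5,-254.8,60],183.4); plan(s,[422.5,-254.8,19.5],183.4)
E
```

```text
plan [-0.0566 -0.0038  0.3504] [ 0.0001 -0.0001 -0.0017]
plan [-0.0567 -0.0039  0.4517] [ 0.0001 -0.0001 -0.0017]
```

Request:
step_arm(plan=[-0.057,-0.004,0.35,0,0,-0.0017,0,-0.057,-0.004,0.35,0,0,-0.0017,0,-0.057,-0.004,0.35,0,0,-0.0017,0,-0.057,-0.004,0.35,0,0,-0.0017,0,-0.057,-0.004,0.39,0,0,-0.0017,0,-0.057,-0.004,0.425,0,0,-0.0017,0,-0.057,-0.004,0.451,0,0,-0.0017,0,-0.057,-0.004,0.451,0,0,-0.0017,0,-0.057,-0.004,0.451,0,0,-0.0017,1,-0.057,-0.004,0.451,0,0,-0.0017,1,-0.057,-0.004,0.451,0,0,-0.0017,1,-0.057,-0.004,0.451,0,0,-0.0017,1,-0.057,-0.004,0.451,0,0,-0.0017,1,-0.057,-0.004,0.451,0,0,-0.0017,1,-0.057,-0.004,0.451,0,0,-0.0017,1,-0.057,-0.004,0.451,0,0,-0.0017,1], squeeze=60)

```text
time: 3.75
position: [423.2, -255.3, 20.6]
tcp_rot: [-0.03, 1.0, -0.0, 0.0]
wrist_force: [-1.1, 0.4, 5.8]
width: 14.8
grip_force: 59.0
```

```bash
python3 - <<'E'
from rig import arm
from h import *
s=arm.get_state()
plan(s,[423,-255,170],183.4); plan(s,[430,80,175],157.2)
E
```

```text
plan [ 2.000e-04  5.000e-04 -3.735e-01] [-0.0001  0.0001  0.0002]
plan [-0.0681  0.8354 -0.3865] [-0.0001  0.0001  0.073 ]
```

Request:
step_arm(plan=[0,0,-0.05,0,0,0,1,0,0,-0.12,0,0,0,1,0,0,-0.2,0,0,0,1,0,0,-0.28,0,0,0,1,0,0,-0.35,0,0,0,1,0,0.04,-0.38,0,0,0.004,1,-0.005,0.12,-0.387,0,0,0.011,1,-0.015,0.21,-0.387,0,0,0.02,1,-0.025,0.31,-0.387,0,0,0.028,1,-0.035,0.41,-0.387,0,0,0.036,1,-0.045,0.51,-0.387,0,0,0.044,1,-0.05,0.61,-0.387,0,0,0.052,1,-0.06,0.7,-0.387,0,0,0.061,1,-0.065,0.77,-0.387,0,0,0.068,1,-0.068,0.82,-0.387,0,0,0.073,1,-0.068,0.835,-0.387,0,0,0.073,1,-0.068,0.835,-0.387,0,0,0.073,1,-0.068,0.835,-0.387,0,0,0.073,1])

```text
time: 5.55
position: [429.6, 79.4, 174.6]
tcp_rot: [0.198, 0.98, -0.0, -0.0]
wrist_force: [0.3, -0.6, -2.4]
width: 14.8
grip_force: 59.0
```

```bash
python3 - <<'E'
from rig import arm
from h import *
s=arm.get_state(); print(s["joints"].round(2),s["position"],s["time"],s["wrist_force"],s["width"])
p=arm.camera_params("wrist"); im,d=arm.capture("wrist"); np.savez("w2.npz",im=im,d=d,**p)
cv2.imwrite("pics/w2.png",im[:,:,::-1]); W=cloud(d,p)
P=W[(W[...,2]>48)&(W[...,2]<60)&(abs(W[...,0]-444)<110)&(abs(W[...,1]-239)<90)]
print("plug",rect(P[:,:2]),np.median(P[:,2]))
v=(W[...,2]>152)&(W[...,2]<180)&(abs(W[...,0]-430)<110)&(abs(W[...,1]-80)<70)&(im.min(2)>120)
P=W[v]; print("cover plate",rect(P[:,:2]),np.percentile(P[:,2],[5,50,95]))
A=np.c_[P[:,:2],np.ones(len(P))]; print(np.linalg.lstsq(A,P[:,2],rcond=None)[0])
E
```

```text
[-0.    0.08 -0.39  1.1  -0.    0.4 ] [429.62351035  79.42864157 174.57920476] 5.55 [ 0.25433846 -0.6388535  -2.4214597 ] 14.832626758328944
plug (array([445.1, 240. ]), 84.2, 131.7, 67.21) 54.781075236258204
cover plate (array([424.9,  82.9]), 91.5, 134.9, 67.34) [168.48528628 169.5517941  170.57055166]
[ 3.11770084e-03 -3.22939187e-03  1.68549973e+02]
```

View pics/w2.png

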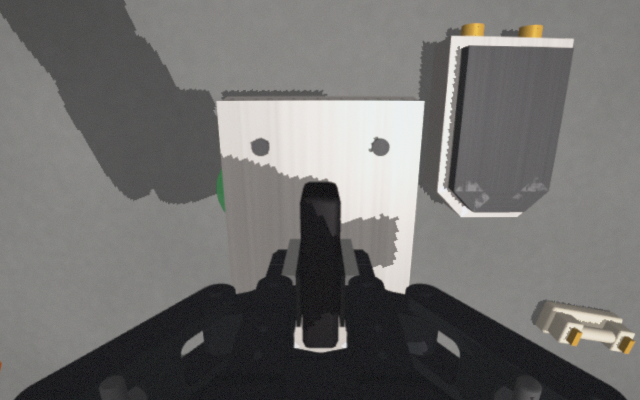

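Held cover is level and aligned with the box. In this view the cover is at (320,200), the box plug at (515,130) with its cut end down (+x), and one fuse at (585,325).

```bash
python3 - <<'E'
from rig import arm
from h import *
s=arm.get_state()
for z in (175,90,70,64): plan(s,[445,238.9,z],157.2)
E
```

```text
plan [ 0.1198  0.3828 -0.001 ] [-0.0001 -0.     -0.0001]
plan [0.1197 0.3829 0.2115] [-0.0001 -0.     -0.0001]
plan [0.1197 0.3829 0.2615] [-0.0001 -0.     -0.0001]
plan [0.1197 0.3829 0.2765] [-0.0001 -0.     -0.0001]
```

Request:
step_arm(plan=[0.025,0.08,0,0,0,0,1,0.05,0.16,0,0,0,0,1,0.08,0.25,0,0,0,0,1,0.105,0.33,0,0,0,0,1,0.118,0.375,0.05,0,0,0,1,0.12,0.382,0.12,0,0,0,1,0.12,0.382,0.18,0,0,0,1,0.12,0.382,0.21,0,0,0,1,0.12,0.382,0.21,0,0,0,1,0.12,0.382,0.21,0,0,0,1,0.12,0.382,0.225,0,0,0,1,0.12,0.382,0.24,0,0,0,1,0.12,0.382,0.25,0,0,0,1,0.12,0.382,0.25,0,0,0,1])

```text
time: 7.0
position: [444.3, 239.2, 74.4]
tcp_rot: [0.198, 0.98, -0.0, -0.0]
wrist_force: [-0.8, -0.3, -2.8]
width: 14.8
grip_force: 59.4
```

```bash
python3 - <<'E'
from rig import arm
from h import *
s=arm.get_state(); print(s["position"],s["time"],s["wrist_force"],s["width"],s["wrist_torque"])
E
```

```text
[444.31971262 239.21564943  74.35406942] 7.0 [-0.83069843 -0.29978414 -2.77730264] 14.756989263196472 [0.0395016  0.06755413 0.00131721]
```

Request:
step_arm(plan=[0,0,0.005,0,0,0,1,0,0,0.01,0,0,0,1,0,0,0.015,0,0,0,1,0,0,0.02,0,0,0,1,0,0,0.024,0,0,0,1,0,0,0.027,0,0,0,1,0,0,0.027,0,0,0,1])

```text
time: 7.7
position: [444.8, 239.4, 64.0]
tcp_rot: [0.198, 0.98, -0.0, 0.0]
wrist_force: [-0.6, 0.0, -2.3]
width: 15.0
grip_force: 59.4
```

Request:
step_arm(plan=[0,0,0.002,0,0,0,1,0,0,0.004,0,0,0,1,0,0,0.004,0,0,0,1])

```text
time: 8.0
position: [444.9, 239.4, 63.8]
tcp_rot: [0.198, 0.98, 0.0, 0.0]
wrist_force: [-4.8, -0.9, 9.5]
width: 14.9
grip_force: 60.9
```

Request:
step_arm(plan=[0,0,0.002,0,0,0,0.5,0,0,0.002,0,0,0,0.5,0,0,0,0,0,0,0.4,0,0,0,0,0,0,0.4,0,0,-0.03,0,0,0,0.4,0,0,-0.1,0,0,0,0.4,0,0,-0.2,0,0,0,0.4,0,0,-0.3,0,0,0,0.4,0,0,-0.37,0,0,0,0.4,0,0,-0.37,0,0,0,0.4])

```text
time: 9.0
position: [447.4, 240.4, 215.9]
tcp_rot: [0.198, 0.98, 0.002, 0.004]
wrist_force: [-0.0, 0.2, 0.9]
width: 51.0
grip_force: 0.0
```

```bash
python3 - <<'E'
from rig import arm
from h import *
s=arm.get_state(); print(s["position"],s["time"],s["width"],s["joints"].round(2))
out=[]
p=arm.camera_params("wrist"); im,d=arm.capture("wrist"); W=cloud(d,p); out.append(cv2.resize(im,(480,300)))
P=W[(W[...,2]>50)&(W[...,2]<66)&(abs(W[...,0]-444)<100)&(abs(W[...,1]-239)<80)]
print("plate",rect(P[:,:2]),np.median(P[:,2]))
A=np.c_[P[:,:2],np.ones(len(P))]; print(np.linalg.lstsq(A,P[:,2],rcond=None)[0].round(4))
P=W[(W[...,2]>80)&(W[...,2]<95)&(abs(W[...,0]-444)<50)&(abs(W[...,1]-239)<50)]; print("fin",rect(P[:,:2]),np.median(P[:,2]))
for n in("scene","side"):
    im,d=arm.capture(n); p=arm.camera_params(n); W=cloud(d,p); np.savez(n+"1.npz",im=im,d=d)
    v=im.max(2)
    # console face-region in world; bar: black
    m=(v<50)&(W[...,2]>70)&(W[...,2]<150)&(abs(W[...,0]-670)<70)&(abs(W[...,1]+63)<110)
    cv2.imwrite(f"m_{n}.png",m*255); P=W[m]; print(n,"bar",len(P),P.mean(0).round(1),rect(P[:,:2]))
    m=(im.min(2)>140)&(W[...,2]>236)&(W[...,2]<262)&(abs(W[...,0]-680)<120)&(abs(W[...,1]+63)<170)
    P=W[m]; print("tube",len(P),P.mean(0).round(1),rect(P[:,:2]))
    if n=="scene": out.append(cv2.resize(im[190:320,240:400],(369,300),interpolation=2))
cv2.imwrite("pics/c2.png",np.hstack([out[0],out[1][:,:320]])[:,:,::-1])
E
```

```text
[447.36747093 240.3601522  215.93335585] 9.0 50.994152727334 [ 0.33  0.18 -0.16  1.22 -0.    0.73]
plate (array([445., 241.]), 90.6, 141.6, 67.25) 58.740802911809276
[ 1.90000e-03 -2.00000e-04  5.79248e+01]
fin (array([444.2, 240.6]), 16.0, 69.0, 66.6) 88.46967070103207
scene bar 485 [632.  -52.  106.1] (array([628. , -52.1]), 177.4, 30.5, 80.18)
tube 743 [647.1 -52.3 252.7] (array([644.2, -56.6]), 246.0, 16.7, 79.12)
side bar 390 [626.7 -45.2 102.5] (array([623.4, -60.6]), 203.9, 26.1, 80.26)
tube 301 [643.3 -48.7 252.5] (array([643.2, -54.8]), 247.4, 17.0, 79.4)[ WARN:0@0.836] global loadsave.cpp:1063 imwrite_ Unsupported depth image for selected encoder is fallbacked to CV_8U.
```

View pics/c2.png

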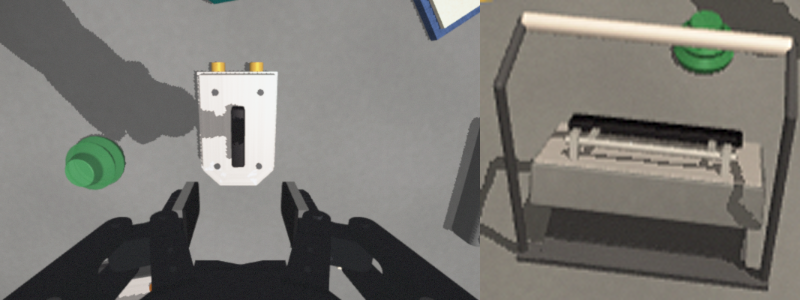

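The cover is seated (plate top about 58 mm, level, cut ends matched; cover at (238,125) in the left half of the picture). The right half shows the bar at (655,130) under the lamp tube. Next is the leaned pre-press pose.

```bash
cat >> h.py <<'E'
def pressR(yaw): # console yaw deg
    M=np.array([[-.866025,0,.5],[0,1,0],[-.5,0,-.866025]]) # columns tool x,y,z in console frame
    return Ro.from_euler("z",yaw,degrees=True)*Ro.from_matrix(M)
E
python3 - <<'E'
from rig import arm
from h import *
R=pressR(-10.8); z=R.apply([0,0,1]); m=np.array([629,-52.8,105])
s=arm.get_state(); print((m-200*z).round(1)); plan(s,m-200*z,R=R)
E
```

```text
[530.8 -34.1 278.2]
plan [-0.4636 -0.5466 -0.1694] [-0.0087 -0.083  -0.0326]
```

Request:
step_arm(plan=[-0.06,-0.07,-0.06,0,0,0,1,-0.15,-0.17,-0.13,-0.002,-0.015,-0.006,1,-0.24,-0.28,-0.169,-0.004,-0.035,-0.012,1,-0.32,-0.38,-0.169,-0.006,-0.055,-0.02,1,-0.4,-0.48,-0.169,-0.008,-0.07,-0.027,1,-0.464,-0.547,-0.169,-0.0087,-0.083,-0.0326,1,-0.464,-0.547,-0.169,-0.0087,-0.083,-0.0326,1,-0.464,-0.547,-0.169,-0.0087,-0.083,-0.0326,1,-0.464,-0.547,-0.169,-0.0087,-0.083,-0.0326,1,-0.464,-0.547,-0.169,-0.0087,-0.083,-0.0326,1,-0.464,-0.547,-0.169,-0.0087,-0.083,-0.0326,1,-0.464,-0.547,-0.169,-0.0087,-0.083,-0.0326,1])

```text
time: 10.35
position: [531.3, -33.0, 278.0]
tcp_rot: [0.09, 0.962, -0.024, 0.257]
wrist_force: [0.1, -0.4, 0.1]
width: -0.2
grip_force: 0.0
```

```bash
python3 - <<'E'
from rig import arm
from h import *
s=arm.get_state(); print(s["position"],s["time"],s["width"],s["joints"].round(2))
p=arm.camera_params("wrist"); im,d=arm.capture("wrist"); W=cloud(d,p); cv2.imwrite("pics/w3.png",im[:,:,::-1])
R=pressR(-10.8); M=R.as_matrix(); o=np.array([629,-52.8,105])
L=(W-o)@M   # tool-aligned coordinates about expected bar_mid; face at z=0, front negative
m=(im.max(2)<60)&(abs(L[...,2])<8)&(abs(L[...,0])<40)&(abs(L[...,1])<115)
n,lab,st,ce=cv2.connectedComponentsWithStats(m.astype(np.uint8)); k=1+np.argmax(st[1:,4]); print(st[1:][st[1:,4]>50],ce[k])
P=L[lab==k]; print("bar local",rect(P[:,:2]),np.percentile(P[:,2],[5,50,95]).round(1),"min/max y",P[:,1].min(),P[:,1].max(),"x",P[:,0].min(),P[:,0].max())
c=rect(P[:,:2])[0]; b=o+M@np.array([c[0],c[1],np.median(P[:,2])]); print("bar_mid",b.round(1))
print("tilt yz fit",np.polyfit(P[:,1],P[:,2],1).round(4),np.polyfit(P[:,1],P[:,0],1).round(4))
plan(s,b-30*M[:,2],R=R); plan(s,b-M[:,2]*2,R=R)
E
```

```text
[531.31693789 -32.97948717 278.0060925 ] 10.35 -0.2268120061411869 [-0.22 -0.19 -0.53  0.71  0.02 -0.03]
[[ 236  154  167   27 4435]] [318.92852311 166.96730552]
bar local (array([4.8, 1.7]), 176.2, 28.4, 89.92) [-1.7 -0.4  1. ] min/max y -86.42747518588438 89.76529885120729 x -9.574360584635768 19.060045620662084
bar_mid [625.  -50.3 103. ]
tilt yz fit [-0.0016 -0.3621] [1.700e-03 5.159e+00]
plan [0.0122 0.0009 0.4231] [ 0.0002 -0.0001  0.0003]
plan [0.0122 0.0009 0.4931] [ 0.0002 -0.0001  0.0003]
```

View pics/w3.png

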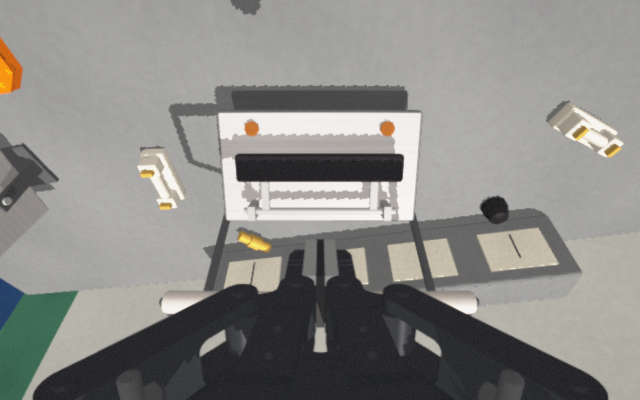

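The bar is at (319,167), squarely ahead of the shut fingertips, with the tube (320,300) clear of the approach. The fuses (160,180) and (585,130) are undisturbed.

Request:
step_arm(plan=[0.01,0.001,0.08,0,0,0,1,0.01,0.001,0.18,0,0,0,1,0.01,0.001,0.28,0,0,0,1,0.01,0.001,0.37,0,0,0,1,0.01,0.001,0.42,0,0,0,1,0.01,0.001,0.45,0,0,0,1,0.01,0.001,0.47,0,0,0,1,0.01,0.001,0.485,0,0,0,1,0.01,0.001,0.485,0,0,0,1,0.01,0.001,0.485,0,0,0,1])

```text
time: 11.4
position: [623.3, -51.4, 109.0]
tcp_rot: [0.091, 0.962, -0.025, 0.258]
wrist_force: [0.5, 0.2, 1.1]
width: 0.3
grip_force: 0.0
```

```bash
cat > st.py <<'E'
from rig import arm
from h import *
s=arm.get_state(); M=pressR(-10.8).as_matrix(); o=np.array([625,-50.3,103])
print(s["time"],"local",((s["position"]-o)@M).round(2),"force along tool",(M.T@s["wrist_force"]).round(2),s["wrist_torque"].round(2))
E
python3 st.py
```

```text
11.4 local [-1.76 -1.35 -5.94] force along tool [-0.95  0.28 -0.69] [0.06 0.46 0.  ]
```

Request:
step_arm(plan=[0.002,0.003,0.01,0,0,0,1,0.002,0.003,0.015,0,0,0,1,0.002,0.003,0.02,0,0,0,1,0.002,0.003,0.025,0,0,0,1,0.002,0.003,0.025,0,0,0,1])

```text
time: 11.9
position: [627.3, -50.8, 98.9]
tcp_rot: [0.091, 0.962, -0.024, 0.257]
wrist_force: [-3.5, 0.8, 4.3]
width: 0.0
grip_force: 3.0
```

```bash
python3 st.py
```

```text
11.9 local [-0.02 -0.09  4.72] force along tool [ 1.01  0.1  -5.5 ] [0.24 0.69 0.08]
```

Request:
step_arm(plan=[0,0,0.005,0,0,0,1,0,0,0.009,0,0,0,1,0,0,0.012,0,0,0,1,0,0,0.014,0,0,0,1,0,0,0.014,0,0,0,1])

```text
time: 12.4
position: [629.4, -51.2, 95.0]
tcp_rot: [0.091, 0.962, -0.024, 0.257]
wrist_force: [-13.9, 2.4, 16.4]
width: -0.1
grip_force: 11.0
```

```bash
python3 st.py
```

```text
12.4 local [ 0.15 -0.06  9.2 ] force along tool [  4.04  -0.28 -21.29] [0.29 1.3  0.01]
```

At the stop: 21 N against a 9 N spring. Next I hold here and check the bar's depth and evenness from the wrist camera.

Request:
step_arm(plan=[0,0,0,0,0,0,1,0,0,0,0,0,0,1,0,0,0,0,0,0,1,0,0,0,0,0,0,1,0,0,0,0,0,0,1,0,0,0,0,0,0,1,0,0,0,0,0,0,1,0,0,0,0,0,0,1,0,0,0,0,0,0,1,0,0,0,0,0,0,1])

```text
time: 13.4
position: [629.4, -51.2, 95.0]
tcp_rot: [0.091, 0.962, -0.024, 0.258]
wrist_force: [-14.4, 2.7, 15.7]
width: 0.0
grip_force: 10.7
```

```bash
python3 st.py; cat > bar.py <<'E'
from rig import arm
from h import *
M=pressR(-10.8).as_matrix(); o=np.array([625,-50.3,103])
p=arm.camera_params("wrist"); im,d=arm.capture("wrist"); L=(cloud(d,p)-o)@M
m=(im.max(2)<60)&(abs(L[...,2]-5)<12)&(abs(L[...,0])<13)&(abs(L[...,1])<86)&(abs(L[...,1])>30)
P=L[m]; print(len(P),"bar depth",np.median(P[:,2]).round(2),"slope",np.polyfit(P[:,1],P[:,2],1).round(4), [np.median(P[(P[:,1]*q)>0][:,2]).round(2) for q in(1,-1)])
E
python3 bar.py
```

```text
13.4 local [ 0.1  -0.06  9.17] force along tool [ 4.83e+00 -2.00e-02 -2.09e+01] [0.27 1.26 0.04]
12255 bar depth 10.28 slope [8.0000e-04 1.0313e+01] [np.float64(10.32), np.float64(10.24)]
```

Bar is in by 10.3 mm and level to 0.001 rad, and was held for over 1 s. Now I back off along the tool axis.

Request:
step_arm(plan=[0,0,-0.02,0,0,0,1,0,0,-0.05,0,0,0,1,0,0,-0.12,0,0,0,1,0,0,-0.22,0,0,0,1,0,0,-0.32,0,0,0,1,0,0,-0.42,0,0,0,1,0,0,-0.48,0,0,0,1,0,0,-0.5,0,0,0,1,0,0,-0.5,0,0,0,1,0,0,-0.5,0,0,0,1])

```text
time: 14.45
position: [531.8, -32.8, 266.0]
tcp_rot: [0.091, 0.962, -0.024, 0.257]
wrist_force: [-0.1, 0.1, -0.4]
width: -0.3
grip_force: 0.0
```

```bash
python3 st.py; python3 bar.py; python3 - <<'E'
from rig import arm
from h import *
im,d=arm.capture("side"); W=cloud(d,arm.camera_params("side"))
P=W[(W[...,2]>50)&(W[...,2]<66)&(abs(W[...,0]-444)<100)&(abs(W[...,1]-239)<70)]
print("cover plate",rect(P[:,:2]),np.median(P[:,2]))
E
```

```text
14.45 local [   0.64   -0.25 -188.62] force along tool [0.28 0.03 0.27] [0.1  0.46 0.03]
2651 bar depth -0.01 slope [-0.0015 -0.0119] [np.float64(-0.1), np.float64(0.08)]
cover plate (array([444.7, 241. ]), 94.5, 144.8, 67.15) 57.40117041012858
```

The bar is fully back out, the cover is still seated and the arm is clear of everything, so I hand in.

```bash
python3 -c "
from rig import arm
print(arm.job_done())"
```

```text
the job is handed in; nothing more can be done
None
```

The cover is seated and released on the filter box with its cut corners matched; the bar was pressed evenly to its stop, held for over 1 s and sprang back, and the job is handed in at about 14.5 s (no verdict was returned).

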